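Set the sampling valve and hold the vial up to the port

TASK

At the vial sampling station, first turn the black valve handle clockwise (seen from above) until it clicks over its detent and its white-lined pointer rests at the blue mark. Only then swing the cam lever with the red grip up until it stands straight up, at the highest lift of the cam, so that the red-capped vial is pressed against the port above it. The lever is sprung and falls back when let go, so finish while still holding it there; do not swing it on over the top, and leave the other vials and the marker pen where they are.

Things in the scene. Friction and masses are not known exactly. Their poses are not given: they have to be found in the camera images.
- sampler: Sampling station fixed to the worktop: white base plate 220 x 210 x 16 mm. Origin: centre of its underside; x points away from the operator, y left. Cam housing x 0 to 60, y -35 to 35 mm, 84 high (side bearing to y -80, 63 high); the vial stands on it. A column at (85, 0) carries a white arm over the vial: x -3 to 103, y -21 to 21, z 175 to 205 mm, with a thin tube above it to z 235.
- valve_grip (a point): Grip point of the black valve handle, on its vertical axis, 73 mm above the worktop, at (-75, 68) mm of the station. The handle is an upright blade 52 mm long, 12 mm thick, z 52 to 82 mm, over a round dial plate (diameter 54, top at z 48 mm). Seen from above the blade lies at 0.524 rad minus the valve angle, counter-clockwise from the station's x axis; its white-lined pointer end is toward +x.
- valve (a joint): Angle of the valve handle in rad, growing clockwise seen from above. Rests at 0 (pointer at the grey mark) and at 1.047 (60 degrees on, blue mark), stops just beyond both. A spring detent pushes back with up to about 0.13 Nm until half way (0.52), then snaps the handle over to the other rest position, where it stays.
- lever: Cam lever: shaft, cam, rod (9 mm diameter, in the station's plane y = -105 mm) and red grip, turning about a horizontal shaft along the station's y axis. Origin on the shaft's axis, at (30, 0, 50) mm of the station.
- lever_grip (a point): Middle of the red grip, a bar 20 mm in diameter that sticks out sideways from the rod's end along the station's y (from -112 to -154, this point at -133 mm), 85 mm from the shaft's axis. At rest 65 mm above the worktop and 84 mm nearer to the operator than the shaft; at highest lift 135 mm above the worktop, straight above the shaft. It revolves freely on its pin.
- cam (a joint): Angle of the cam lever in rad: 0 at rest on its stop (sloping 10 degrees up toward the operator), growing as the grip swings up and away from the operator; 1.396 (80 degrees) = straight up = highest lift; beyond, the stage sinks again; stop at 1.796. A return spring pulls it back to 0: 1 to 3 N at the grip all the way.
- stage (a joint): Height in m of the lift stage with the vial above its lowest position: 0 at rest, 0.010 at highest lift, driven by the cam only.
- vial_red: Red-capped glass vial, 25 mm diameter, 57 mm high, standing loose in a shallow cup of the lift stage. Origin: centre of its underside, 94 mm above the worktop at rest. There is no need to touch it.
- port: Sampling port: black sprung seal face of 21 mm diameter under the arm, 6.5 mm above the cap at rest, giving way upward. Origin: centre of its lower face. At highest lift the vial presses on it with about 7 N.
- vial_white: Bystander: white-capped vial, 25 mm diameter, 57 mm high, standing on the worktop; origin: centre of its underside.
- vial_blue: Bystander: blue-capped vial, 25 mm diameter, 57 mm high, standing on the worktop; origin: centre of its underside.
- marker_pen: Bystander: black marker pen with blue cap, 128 mm long, 16 mm thick, lying on the worktop; origin: under its middle.
Not all that is in view belongs to the job. What is shaped like the vial_red but green or pink is not meant.

How it is judged (in metres and radians):
On the way, in this order (a step that is already met when the one before it is completed fails the run):
1. the valve handle has clicked over to the blue mark, the stage still down (value of joint valve above 0.9 rad and value of joint stage below 0.002 m), for 0.2 s.
2. the cam lever is held upright at highest lift, the vial pressed against the port (value of joint valve above 0.9 rad and value of joint cam between 1.246 and 1.546 rad and value of joint stage above 0.0095 m and contact force between vial_red and port above 3 N and contact force between the fingers and lever above 0.8 N and angle between vial_red's own z axis and vertical below 0.1 rad), for 0.3 s.
At the end, for the whole second after the job is handed in: The valve handle rests at the blue mark (over 0.9 rad), the lever stands within 0.15 rad (8.6 degrees) of straight up and the stage within 0.5 mm of its highest lift, the robot's fingers bear on the lever with over 0.8 N, and the upright vial (tilt under 0.1 rad) presses on the port with over 3 N (all of step 2); the arm keeps its last pose, push and grip.
It fails at once if the vial is raised before the valve has clicked over (value of joint stage above 0.003 m and value of joint valve below 0.8 rad).
It fails at once if the lever is swung on over the top (value of joint cam above 1.68 rad).
It fails at once if the red-capped vial tips in its cup (angle between vial_red's own z axis and vertical above 0.3 rad).
It fails at once if another vial or the marker pen is disturbed (distance of any of vial_white, vial_blue, marker_pen from where it was at the start of the episode above 0.02 m or angle between any of vial_white, vial_blue's own z axis and vertical above 0.5 rad).
It also fails if it takes over 45 s, if anything falls off the work surface, if the arm or the gripper's body presses on something with over 40 N, if the wrist force passes 120 N, or if a joint passes its speed limit or range.

ROBOT

A 6-joint arm with a two-finger parallel gripper is mounted at the origin on a cart in front of the work surface, level with it; the furniture and walls round the work are solid. World frame = base frame: x ahead of the robot, y to its left, z up, the work surface at z = 0. Lengths are in mm, angles in degrees, forces in N, time in s.
With the tool pointing down it reaches from about 325 to 925 mm from the base axis. Payload 3.1 kg.
Tool frame: the origin (TCP) lies at the very end of the fingers, on their centre line; the grasp point (between the pads) lies grasp_offset behind it (grasp_offset is the distance from the TCP to the grasp point, in mm); z points along the fingers, y is the line along which they close (so a half turn about z gives the same grasp; the last joint's range is limited). The gripper opens to 85 mm and grips with 20 to 120 N. Pads are 22 mm wide; open, the fingers measure 114 mm over their backs; the gripper's body (76 mm by 85 mm) begins 54 mm behind the grasp point. The pads swing forward as they close: fully open they stand 13 mm farther back than shut.
Start: joints at [70.119, 12.427, 92.441, -0, 75.132, -6.429], TCP at [145.385, 607.867, 231.3] pointing down, gripper open.
Joint ranges: [-157.48, 157.48], [-44.54, 120.13], [17.64, 146.25], [-64.5, 244.5], [7.68, 150.69], [-147.95, 147.95]. Speed limits (degrees/s): [159.86, 159.86, 180, 180, 180, 180].

INTERFACE

Orientations are given as [roll, pitch, yaw] about the fixed x, y, z axes, in that order (R = Rz(yaw) Ry(pitch) Rx(roll)).
In Python, from station import * gives the robot as it stands. Calls block until the motion is done:
- goto(position, orientation): joint-space move of the TCP to a pose.
- move_l(position, attitude=None, speed=150): straight line of the TCP; attitude=None keeps the orientation; speed is the mean speed in mm/s.
- move_j(angles): joint-space move.
- grip(opening, squeeze=None): finger opening in mm; squeeze is the grip in N (None keeps the last); returns when the fingers have stopped.
- wait(seconds).
- solve_ik(position, orientation): joint angles nearest the present ones, or None.
- get_obs(): the state.
- get_image(name): name is "side" or "top"; returns the picture (420x560x3 uint8, red, green, blue); there is no depth.
- get_calibration(name): a dict with "fx", "fy", "cx", "cy" (pixels), "R" (3x3) and "t" (3): a world point X has camera coordinates R X + t. Camera axes: x right, y down, z forward; pixel columns grow to the right and rows downward; lengths in mm; the calibration is good to about 2 mm. A picture is of the moment at which its call begins. get_calibration takes no time and is no camera call.
A pose or a line that the arm cannot do raises Unreachable and nothing moves.
- sign_off(): hands the job in; it is judged then, once.
Trained networks look in the newest picture that a camera, given by its name, has taken for a name from the list of things; names that differ only in an ending like _2 or _b are one class to them, and where a whole thing is asked for, a point or a joint stands for the part that bears it (a point fixed in the world has none). Each returns a list of dicts, best first, with "score" (0 to 1); they miss things now and then, are a little off and sometimes report something else, mostly with a low value. They report only what shows in the picture. A call takes as long as a camera call. They do not tell look-alikes from the thing itself.
- spot_in(name, camera): "extent" ([centre column, centre row, width, height] in pixels, round what is visible of it).
- regions_of(name, camera): "region" (420x560 bool, what is visible of it) and "extent" ([centre column, centre row, width, height] in pixels, round what is visible of it).
The state is a dict: "t": time; "joint_pos": joint angles; "qvel": joint speeds; "effort": joint torques, N m; "tcp_pos": TCP position; "ee_rot": TCP orientation; "wrist_force": force on the tool from outside, world axes, zero at the start; "moment": the same for the moment, N m; "grip_width": finger opening in mm; "grip_force": force on a finger pad.
Only numpy, scipy, OpenCV 4.12 (cv2) and the standard library are available. Lean on these libraries where they do the work, as an engineer would, in place of code of your own. Each camera call takes 0.05 s, during which the arm holds its last target. There are 200 camera calls.

## Working session

There is one attempt and no reset: what is moved stays moved. The work goes in short steps, each a Python script; the robot and the scene stay as the last script left them, time stands still between calls to the robot, and variables do not carry over. Pictures are saved under pics/ and viewed, at most 10 in all, crops included, and the job is handed in when it is done.

```bash
mkdir -p pics
python3 - <<'E'
from station import *
import cv2
o=get_obs();print({k:o[k] for k in o})
for n in("top","side"):
    im=get_image(n);cv2.imwrite(f"pics/{n}0.png",im[:,:,::-1])
    print(n,get_calibration(n))
    for k in("valve_grip","lever_grip","vial_red","sampler","vial_white","vial_blue","marker_pen"):
        print(k,[(round(d["score"],2),[round(float(v)) for v in d["extent"]]) for d in spot_in(k,n)][:3])
E
```

```text
{'t': 0.0, 'joint_pos': array([ 7.01175322e+01,  1.24771549e+01,  9.25292653e+01, -2.19712189e-04,
        7.51317608e+01, -6.42952962e+00]), 'qvel': array([ 0.04954675, -0.04109263,  0.06179151,  0.01445752, -0.00803275,
        0.0640648 ]), 'effort': array([-1.15422768e-03, -3.96840370e+01, -3.03853226e+01, -1.83092238e-04,
        9.76798881e-03,  8.26313737e-06]), 'tcp_pos': array([145.11317989, 607.07777171, 229.95679986]), 'ee_rot': array([-1.79862664e+02, -1.52627606e-02,  1.66547100e+02]), 'wrist_force': array([-0.06473218, -0.07380437,  0.04323393]), 'moment': array([0.00665832, 0.00198707, 0.00651351]), 'grip_force': 0.0, 'grip_width': 85.1453010313003}
top {'fx': 538.795176244681, 'fy': 538.795176244681, 'cx': 284.10421407237305, 'cy': 210.92961422477552, 'R': array([[-0.02582761, -0.99946532,  0.02005028],
       [-0.98892195,  0.02261212, -0.14670405],
       [ 0.14617223, -0.02361717, -0.9889772 ]]), 't': array([  -4.83455632,  617.73343345, 1164.9278082 ])}
valve_grip [(0.56, [228, 267, 16, 17])]
lever_grip [(0.46, [316, 243, 20, 8])]
vial_red [(0.7, [325, 207, 11, 15])]
sampler [(0.69, [267, 232, 125, 115])]
vial_white [(0.63, [370, 238, 28, 51]), (0.37, [265, 231, 123, 117])]
vial_blue [(0.53, [172, 244, 14, 12])]
marker_pen [(0.55, [372, 239, 30, 52])]
side {'fx': 432.9210327042932, 'fy': 432.9210327042932, 'cx': 275.6450098410956, 'cy': 210.10660170451104, 'R': array([[-0.9531938 , -0.30149937,  0.02279703],
       [-0.16768162,  0.46437349, -0.86962069],
       [ 0.25160375, -0.83273969, -0.49319383]]), 't': array([551.69738467, 193.76843755, 748.11714141])}
valve_grip []
lever_grip [(0.69, [254, 230, 17, 15]), (0.56, [309, 213, 8, 12])]
vial_red [(0.85, [255, 214, 17, 24]), (0.83, [178, 259, 16, 28]), (0.66, [197, 232, 8, 26])]
sampler [(0.88, [264, 238, 133, 144])]
vial_white [(0.92, [200, 323, 17, 36])]
vial_blue [(0.85, [243, 331, 15, 36])]
marker_pen [(0.74, [309, 209, 54, 10])]
```

View pics/top0.png

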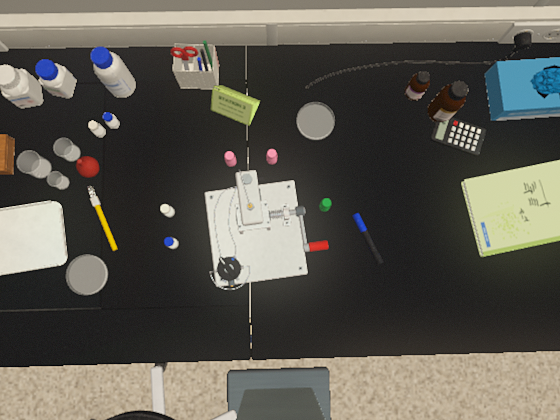

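View pics/side0.png

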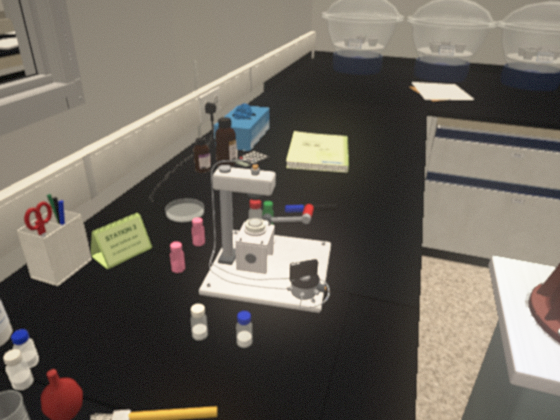

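The top view shows the station centred near (257,232), with the black valve at (228,268), the red lever grip at (317,246) and the arm over the red vial near (250,205).

Things it could be confused with:
- **Red vial:** green vial (326,204) and pink vials (231,158) and (271,156).
- **Valve:** black lamp foot (522,42) and the pen (368,238).
- **Lever grip:** red bulb (88,167).

By the description I choose the valve at (228,268) and the grip at (317,246). I'll check both in one crop.

Run:
```python
import cv2
im=cv2.imread("pics/top0.png")[170:295,195:340]
cv2.imwrite("pics/c1.png",cv2.resize(im,None,fx=4.75,fy=4.75,interpolation=cv2.INTER_CUBIC))
```

```text
(no output)
```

View pics/c1.png

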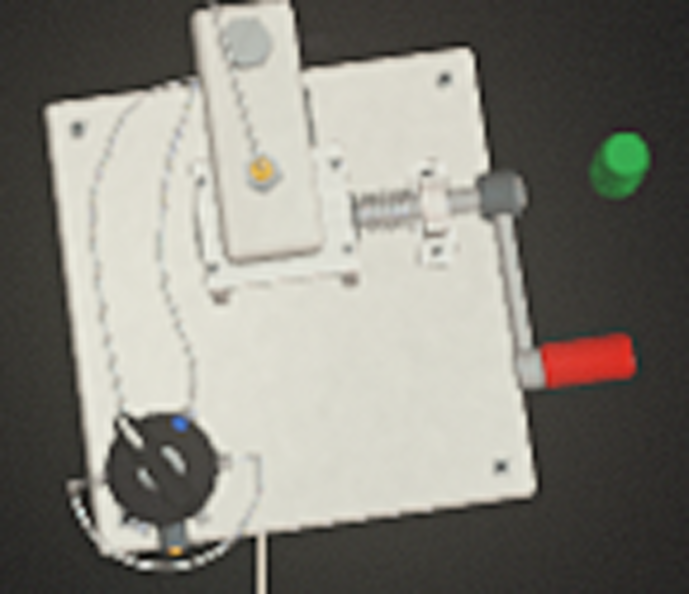

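The crop shows the plate corners at crop pixels (46,103), (470,48), (536,495) and (100,553). The dial is at (162,468), with the white pointer up-left and the blue mark at (180,424). The red grip is at (588,361). I'll fit the station pose from these.

```bash
cat > h.py <<'E'
from station import *
import numpy as np
from scipy.optimize import least_squares
def proj(X,n):
    c=get_calibration(n);p=np.array(X)@c["R"].T+c["t"]
    return np.c_[c["cx"]+c["fx"]*p[:,0]/p[:,2],c["cy"]+c["fy"]*p[:,1]/p[:,2]]
def S(p,q):
    a=q[2];p=np.atleast_2d(p).astype(float)
    return np.c_[q[0]+p[:,0]*np.cos(a)-p[:,1]*np.sin(a),q[1]+p[:,0]*np.sin(a)+p[:,1]*np.cos(a),p[:,2]]
E
python3 - <<'E'
from h import *
P=[[110,105,16],[110,-105,16],[-110,-105,16],[-110,105,16],[-75,68,48],[-54,-133,65],[-3,21,205],[-3,-21,205]]
px=np.array([[46,103],[470,48],[536,495],[100,553],[162,468],[588,361],[226,262],[322,250]])/4.75+[195,170]-.4
f=lambda q:(proj(S(P,q),"top")-px).ravel()
r=least_squares(f,[500,0,0.1]);q=r.x;print(q,np.round(r.fun.reshape(-1,2),1))
np.save("q.npy",q)
print("side",proj(S([[-54,-133,65],[-75,68,67],[30,0,151]],q),"side"))
print("grip",S([-54,-133,65],q),"valve",S([-75,68,73],q),"shaft",S([30,-133,50],q))
def inv(n,uv,z):
    return least_squares(lambda v:(proj([[v[0],v[1],z]],n)-uv).ravel(),[500,0]).x
for n,uv,z in(("pen",(360,222),8),("pen2",(380,262),8),("green",(326,204),57),("blue",(171,243),50),("white",(167,210),50)):print(n,inv("top",uv,z))
for y in(-30,0,30,60):
  for x in(0,):print(0)
E
```

```text
[5.74282061e+02 4.63979126e+01 1.12020428e-01] [[-0.3 -0. ]
 [ 0.5 -0.3]
 [ 0.2 -0. ]
 [-0.3  0.6]
 [-0.   0.2]
 [-0.3  0.3]
 [-0.6 -0.1]
 [ 0.7 -0.5]]
side [[308.53027051 212.35692929]
 [305.78061225 268.91413386]
 [255.94844411 201.4192923 ]]
grip [[535.4880955  -91.80493908  65.        ]] valve [[492.15067315 105.58773512  73.        ]] shaft [[618.9616062  -82.41489055  50.        ]]
pen [ 593.05015628 -195.93842729]
pen2 [ 499.59790684 -237.62892609]
green [ 629.2491768  -113.56449027]
blue [550.88363723 231.97954407]
white [624.84706001 241.21499378]
0
0
0
0
```

Run:
```python
from h import *
import cv2, station
go=station.grasp_offset; print("offset",go)
q=np.load("q.npy");yw=np.degrees(q[2]);v=S([-75,68,73],q)[0]
def P(z):return [v[0],v[1],z-go]
y0=180+yw+30
goto(P(150),[180,0,y0]); 
print(get_obs()["wrist_force"])
move_l(P(71),speed=80); print(get_obs()["wrist_force"],get_obs()["tcp_pos"])
grip(5,30); o=get_obs();print(o["grip_width"],o["grip_force"],o["wrist_force"],o["t"])
for d in(15,30,45,60):
    goto(P(71),[180,0,y0-d]);o=get_obs();print(d,o["t"],o["wrist_force"].round(1),o["moment"].round(2),o["ee_rot"].round(1),o["grip_width"])
grip(85);move_l(P(160),speed=100)
goto((np.array(P(200))+[-60,60,0]).tolist(),[180,0,y0-60])
im=get_image("top");cv2.imwrite("pics/t1.png",cv2.resize(im[235:300,190:270,::-1],None,fx=7,fy=7,interpolation=cv2.INTER_CUBIC));print(get_obs()["t"])
```

```text
offset 18.700000000000003
[-0.63344748 -0.26494043 -0.50306047]
[ 0.62779975 -0.18329466 -0.08345539] [492.80589063 105.62761768  52.88706471]
16.100168012518356 29.24729347229004 [ 0.26426178 -1.47570678  3.1000892 ] 4.8083
15 5.1667 [-1.6 -0.1  4.3] [-0.01  0.15  0.06] [ 180.     0.  -158.4] 16.4516439103731
30 5.525 [-2.1  2.2  4.4] [ 0.38  0.34 -0.04] [ 179.9    0.  -173.4] 16.186402805064795
45 5.8833 [-1.8  5.1  5. ] [ 0.84  0.32 -0.08] [179.9  -0.  171.7] 15.889490029344172
60 6.2417 [-2.1  6.4  5.3] [ 1.05  0.28 -0.02] [179.9  -0.  156.7] 16.40816661869408
8.475
```

View pics/t1.png

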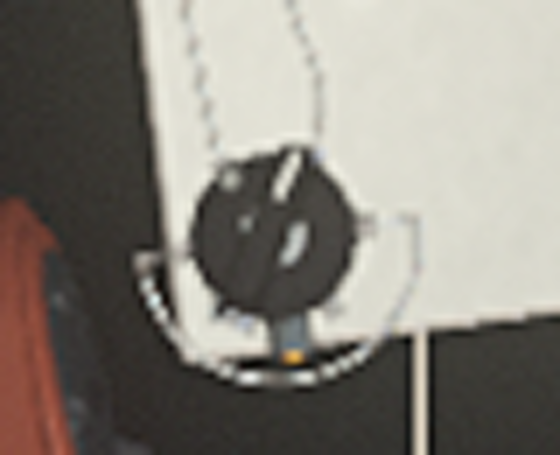

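The crop shows the white pointer at (287,172), now beside the blue mark, so the valve has clicked over. Next is the lever.

Run:
```python
from h import *
import cv2, station
go=station.grasp_offset
q=np.load("q.npy");yw=np.degrees(q[2]);att=[180,0,90+yw]
def P(c,dz=0):
    b=np.radians(10)+c
    p=S([30-85*np.cos(b),-133,50+85*np.sin(b)],q)[0]; return [p[0],p[1],p[2]+dz-go]
def rep(s):
    o=get_obs();print(s,round(o["t"],2),o["wrist_force"].round(1),o["tcp_pos"].round(1),round(o["grip_width"],1),round(float(o["grip_force"]),1))
    return np.linalg.norm(o["wrist_force"])
p=get_obs()["tcp_pos"];move_l([p[0],p[1],230],speed=150)
goto(P(0,150),att);rep("above")
move_l(P(0),speed=100);rep("down")
grip(10,40);f=rep("gripped")
assert f<40
for d in range(8,81,8):
    move_l(P(np.radians(d)),speed=60)
    if rep(d)>50: print("STOP");break
for n in("top","side"):cv2.imwrite(f"pics/{n}2.png",get_image(n)[:,:,::-1])
a=cv2.imread("pics/side2.png")[140:300,190:350]
cv2.imwrite("pics/s2.png",cv2.resize(a,None,fx=3.7,fy=3.7,interpolation=cv2.INTER_CUBIC))
```

```text
above 10.03 [ 0.8  0.1 -0.4] [535.3 -90.8 195.5] 84.9 0.0
down 11.68 [-0.4  0.7 -0.5] [536.5 -92.   46.8] 85.2 0.0
gripped 12.29 [ 5.1  2.2 -0.9] [537.8 -91.6  46.8] 19.0 39.1
8 12.64 [ 6.4  2.2 -2.2] [540.5 -91.3  58. ] 18.8 39.3
16 12.99 [ 6.9  1.5 -5. ] [544.5 -90.8  68.4] 18.9 39.3
24 13.34 [ 5.7  1.2 -7. ] [549.8 -90.1  78.1] 18.8 39.4
32 13.69 [ 6.1  0.6 -8. ] [556.2 -89.4  87. ] 18.8 39.4
40 14.04 [  5.6  -0.3 -10. ] [564.6 -88.4  95.8] 18.5 39.3
48 14.39 [ 3.3 -1.3 -9.2] [574.1 -87.3 103.1] 18.7 39.4
56 14.74 [ 0.7 -1.4 -6.6] [584.7 -86.1 109.1] 18.4 39.5
64 15.09 [ 0.4 -0.2 -4.6] [596.2 -84.9 113.5] 18.8 39.7
72 15.44 [-2.   0.9 -2.9] [608.  -83.6 116.1] 18.7 40.0
80 15.79 [-1.9  1.9  0. ] [619.9 -82.3 117. ] 18.2 40.3
```

View pics/s2.png

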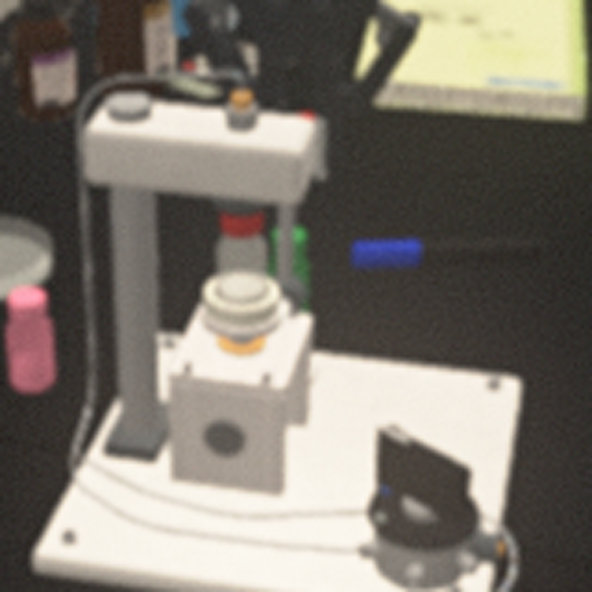

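The side crop shows the rod upright at about (288,250). The stage is up, and the red cap at (240,222) is straight and pressed against the port. The wrist reads about −2 N in x, which matches the lever spring, so I'll hold here and hand in.

Run:
```python
from station import *
wait(0.6);o=get_obs();print(o["t"],o["wrist_force"],o["grip_force"],o["tcp_pos"]);print(sign_off())
```

```text
16.4917 [-2.80180769  1.502242    4.40913371] 40.638715624809265 [619.29421869 -82.37692403 116.84117373]
the job is handed in; nothing more can be done
None
```

I turned the valve until it clicked over to the blue mark, then swung the lever straight up and was still gripping it there with the red-capped vial against the port when I handed in at 16.5 s; no verdict came back.

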